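# Draw a gas sample with the spring-return hand pump

## Robot

A 6-joint arm with a two-finger parallel gripper is mounted at the origin on the work surface. World frame = base frame: x ahead of the robot, y to its left, z up, the work surface at z = 0. Lengths are in m, angles in rad, forces in N, time in s.
With the tool pointing down it reaches from about 0.375 to 0.9 m from the base axis. Payload 3.1 kg.
Tool frame: the origin (TCP) lies between the finger pads; the fingertips stand 22 mm ahead of it and the grasp point (between the pads) lies 3 mm ahead of it; z points along the fingers, y is the line along which they close (so a half turn about z gives the same grasp; the last joint's range is limited). The gripper opens to 87 mm and grips with 3 to 60 N. Pads are 19 mm wide; open, the fingers measure 117 mm over their backs; the gripper's body (75 mm by 190 mm) begins 51 mm behind the grasp point.
Start: joints at [-1.373, 0.527, 1.433, -0, 1.181, -0.178], TCP at [0.23, -0.581, 0.245] pointing down, gripper open.
Joint ranges: [-3.08, 3.08], [-0.75, 2.2], [0.22, 2.44], [-1.43, 4.57], [0, 2.65], [-2.85, 2.85]. Speed limits (rad/s): [2.79, 2.79, 3.14, 3.14, 3.14, 3.14].

## Interface

Orientations are given as a unit quaternion [x, y, z, w].
In Python, from rig import get_obs, camera, get_calibration, hand_in, cut_out gives the robot as it stands.
- The arm moves only by the shell command python3 -m inch 'ROWS' [OPENING] [FORCE]. ROWS is JSON, one flat list of numbers, 6 for each row, row after row: the shift along the tool's x, y, z scaled (see below), then the turn, a rotation vector about the tool's x, y, z scaled (see below). A call has 1 to 20 rows; each row is the pose to reach, as a shift and turn from the pose commanded when the call began, along the tool's axes at that moment; what a row does not reach only later rows make up. The controller multiplies each number of a shift by 0.08 m and each number of a turn by 90 degrees. A row lasts 1/12 s, in which the tool goes at most 41.7 mm and 7.16 degrees, less where a joint would pass 70% of its speed; a pose out of reach is approached as far as the arm can. A call with a number of a shift or a turn outside -1 to 1 is refused whole. A call with a gripper value outside its range is refused whole. OPENING is the finger opening in mm, from 0 to 87, set as the call begins (- or left out, the last holds). The fingers move at their own pace and stop on an object; FORCE is the grip in N (left out, the last holds). Time passes only in rows, so rows that repeat a pose let the fingers close. It gives the time, the measured TCP pose, the force, the opening and the grip force at its end, in the units of the state.
- get_obs(): the state, without advancing time (a new reading comes with each control period).
- camera(name): name is "scene" or "top" or "wrist"; returns the picture (400x640x3 uint8, red, green, blue); there is no depth.
- get_calibration(name): a dict with "vertical_fov" (degrees; the focal length in pixels is half the picture's height over the tangent of half this angle, whatever the lens; pixels are square), "cx", "cy" (the principal point, pixels), "D" ([k1, k2, p1, p2, k3] as OpenCV has them; the pictures are not rectified), "T" (4x4, takes a point from camera to world coordinates). Camera axes: x right, y down, z forward; pixel columns grow to the right and rows downward; lengths in m; the calibration is good to about 2 mm. A picture is of the moment at which its call begins: read the wrist's pose just before it. get_calibration takes no time and is no camera call; for the wrist camera it gives the pose at the moment of the call.
- hand_in(): hands the job in; it is judged then, once.
Trained networks look in the newest picture that a camera, given by its name, has taken for a name from the list of things; names that differ only in an ending like _2 or _b are one class to them, and where a whole thing is asked for, a point or a joint stands for the part that bears it (a point fixed in the world has none). Each returns a list of dicts, best first, with "conf" (0 to 1); they miss things now and then, are a little off and sometimes report something else, mostly with a low value. They report only what shows in the picture. A call takes as long as a camera call.
- cut_out(camera, thing): "region" (400x640 bool, what is visible of it) and "bbox" ([left, top, right, bottom] in pixels, round what is visible of it).
The state is a dict: "time": time; "q": joint angles; "joint_velocities": joint speeds; "joint_torque": joint torques, N m; "position": TCP position; "tool_rot": TCP orientation; "ft_force": force on the tool from outside, world axes, zero at the start; "moment": the same for the moment, N m; "grip_width": finger opening in m; "grip_force": force on a finger pad.
Only numpy, scipy, OpenCV 4.12 (cv2) and the standard library are available. Lean on these libraries where they do the work, as an engineer would, in place of code of your own. Each camera call takes 0.05 s, during which the arm holds its last target. There are 200 camera calls.

## Task

At the gas sampling station, first turn the stopcock's bar handle until its narrow end points straight at the small tab on the rim of the dial, with the pump handle still fully home. Then, leaving the stopcock at that setting, pull the pump's spring-return paddle handle out until the thin blade on it lines up with the blade of the clip on the rail, and finish while still holding it there with the fingers: do not let go. Leave the glassware, bottles and calculator where they stand.

Things in the scene. Friction and masses are not known exactly. Their poses are not given: they have to be found in the camera images.
- station: Sampling station, grey plate 340 x 270 x 12 mm fixed to the bench with pump and stopcock. Origin on the bench under the pump's centre line; +x from pump handle to pump head, +y to the stopcock's side. Plate x -205..135, y -80..190 mm. Pump (62 mm wide, 76 high) lies on y = 0 from x = -31 to 125 mm. Scale rail (14 mm wide, top 30 mm high) along y = -55 mm from x = -190 to -20 mm.
- plunger (a joint): How far the pump handle is drawn out, m: 0 fully home, 0.08 the end of travel; it slides along the station's -x. A spring pulls it home: 3 N at 0, plus 1 N for each 10 mm drawn; let go, it runs home.
- handle_top (a point): Centre of the top of the pump handle, an upright black paddle 16 mm thick (station x), 36 mm wide (y), 32 to 108 mm above the bench; home at station x = -80 mm, y = 0. A 12 mm rod (top 52 mm high) joins its back to the pump, 41 mm away at home; above the rod the paddle is free to be pinched from above. Axes as the station's.
- index_tip (a point): Outer upper end of the index, a steel blade 3 mm thick that sticks out of the paddle's -y side towards the rail and travels with it; on its mid-plane, 43 mm to the -y side of the paddle's centre, same station x, 45 mm above the bench. Axes as the station's.
- mark: The mark: a steel clip fixed on the rail, 10 mm along it, with an upright blade 3 mm thick (y -46..-70 mm, top 45 mm high). Frame parallel to the station's, origin on the bench under the pump's centre line, the blade's mid-plane at x = 0. Lined up: index_tip has x = 0 in this frame, the blades end to end. It lies 30 to 65 mm in front of the index's home.
- stopcock (a joint): Angle of the stopcock's bar, rad: 0 shut (its narrow end points along the station's +y), growing counter-clockwise seen from above to 1.57 fully open (narrow end along the station's -x). It stays where it is left; about 0.06 N m turns it.
- bar_mid (a point): Centre of the top of the stopcock's grey bar, on its upright axis, at station x = -80, y = 115 mm, 86 mm above the bench. The bar is 12 mm wide, 24 mm high (62 to 86 mm above the bench), reaches 24 mm back from the axis and 32 mm forward, then a 6 mm wide nose goes on to 44 mm. x axis along the bar to the nose. Below: an 18 mm stem and a white dial disc, 100 mm across, top 40 mm high.
- bar_tip (a point): Tip of the bar's narrow end, 44 mm from its turning axis, at the height of the bar's top face (86 mm). x axis along the bar, outwards.
- tab: Small brass tab fixed on the dial's rim, 18 mm radially (38 to 56 mm from the axis), 5 mm wide, top 48 mm above the bench. Origin on the bench on the stopcock's turning axis, x axis from there to the tab. The stopcock is set when the bar's x axis is parallel to this x axis, which is 0.55 to 1.25 rad from shut.
- flask: Conical glass flask, 82 mm across the foot, 122 mm high, beside the pump on the rail's side. Origin under its centre.
- small_bottle: Small amber bottle, 38 mm across, 75 mm high, in front of the station on the stopcock's side. Origin under its centre.
- beaker: Glass beaker, 68 mm across, 80 mm high, beside the stopcock. Origin under its centre.
- amber_right: Large amber bottle, 92 mm across, 220 mm high, on the right (-y) of the bench. Origin under its centre.
- amber_left: Large amber bottle, 92 mm across, 220 mm high, on the left (+y) of the bench. Origin under its centre.
- calculator: Desk calculator lying flat, 150 x 90 x 16 mm, on the right. Origin under its centre.

How it is judged:
On the way, in this order (a step that is already met when the one before it is completed fails the run):
1. the stopcock points at the tab (within 0.15 rad) while the pump handle is still home (drawn less than 8 mm) (angle between the x axis of bar_tip and the x axis of tab, either way round below 0.15 rad and value of joint plunger below 0.008 m), for 0.3 s.
2. the pump handle is drawn to the mark (within 4 mm), the stopcock still set (angle between the x axis of bar_tip and the x axis of tab, either way round below 0.15 rad and x of index_tip in the frame of mark between -0.004 and 0.004 m), for 0.3 s.
At the end, for the whole second after the job is handed in: The index blade stays within 4 mm of the mark's blade along the rail, at rest (under 10 mm/s) and held by the fingers against the spring (contact force over 1 N), and the stopcock's bar points at the tab within 0.15 rad (all of step 2 and velocity of joint plunger between -0.01 and 0.01 m/s and contact force between the fingers and plunger above 1 N); the arm keeps its last pose, push and grip.
It fails at once if a bystander (flask, bottles, beaker, calculator) is pushed more than 30 mm or knocked over (distance of any of flask, small_bottle, beaker, amber_right, amber_left, calculator from where it was at the start of the episode above 0.03 m or angle between any of flask, small_bottle, beaker, amber_right, amber_left, calculator's own z axis and vertical above 0.6 rad).
It also fails if it takes over 53 s, if anything falls off the work surface, if the arm or the gripper's body presses on something with over 40 N, if the wrist force passes 120 N, or if a joint passes its speed limit or range.

## Working session

There is one attempt and no reset: what is moved stays moved. The work goes in short steps, Python scripts to look and compute and a shell command to move; the robot and the scene stay as the last step left them, time stands still between calls to the robot, and variables do not carry over. Pictures are saved under pics/ and viewed, at most 10 in all, crops included, and the job is handed in when it is done.

```bash
mkdir -p pics; ls; cat > h.py <<'E'
import numpy as np, cv2
from rig import *
from scipy.spatial.transform import Rotation as R
def K(c):
    f=200/np.tan(np.radians(c["vertical_fov"])/2)
    return np.array([[f,0,c["cx"]],[0,f,c["cy"]],[0,0,1.]])
def ray(c,px,z):
    T=np.array(c["T"]); p=cv2.undistortPoints(np.array(px,float).reshape(-1,1,2),K(c),np.array(c["D"],float)).reshape(-1,2)
    d=np.c_[p,np.ones(len(p))]@T[:3,:3].T; o=T[:3,3]
    z=np.broadcast_to(z,len(p)); return o+d*((z-o[2])/d[:,2])[:,None]
def proj(c,P):
    T=np.linalg.inv(np.array(c["T"])); r=cv2.Rodrigues(T[:3,:3])[0]
    return cv2.projectPoints(np.array(P,float).reshape(-1,1,3),r,T[:3,3],K(c),np.array(c["D"],float))[0].reshape(-1,2)
def save(im,n): cv2.imwrite("pics/"+n,im[...,::-1])
E
python3 - <<'E'
from h import *
o=get_obs();print(o["time"],o["position"],o["tool_rot"])
for n in("scene","top"):
    im=camera(n); save(im,n+".png"); c=get_calibration(n); print(n,np.round(c["T"],3).tolist())
    for t in("station","handle_top","index_tip","mark","bar_mid","tab","flask","small_bottle","beaker"):
        for r in cut_out(n,t)[:2]:
            m=r["region"];ys,xs=np.nonzero(m);print(t,round(r["conf"],2),r["bbox"],xs.mean().round(1),ys.mean().round(1),len(xs))
E
```

```text
pics
0.0 [ 0.22985492 -0.58046303  0.24355754] [ 9.82303238e-01  1.87294400e-01 -1.30682290e-05 -1.07512774e-03]
scene [[-0.519, 0.66, -0.542, 1.03], [0.854, 0.414, -0.314, 0.319], [0.017, -0.626, -0.779, 0.845], [0.0, 0.0, 0.0, 1.0]]
station 0.79 [221.8, 184.2, 361.4, 312.4] 295.4 249.3 11791
handle_top 0.67 [274.7, 199.6, 291.9, 223.3] 282.3 208.6 305
handle_top 0.57 [188.6, 206.6, 220.6, 253.1] 204.1 232.7 975
index_tip 0.8 [268.0, 197.2, 290.7, 224.8] 281.6 209.1 343
mark 0.59 [262.5, 196.7, 274.3, 206.2] 268.0 199.6 55
bar_mid 0.5 [314.2, 218.9, 343.5, 230.8] 328.1 220.6 263
flask 0.96 [188.7, 205.0, 219.6, 253.7] 204.4 232.1 965
small_bottle 0.66 [348.8, 179.2, 360.6, 198.8] 357.0 190.0 233
small_bottle 0.18 [274.3, 200.7, 290.9, 224.0] 282.6 209.4 281
beaker 0.74 [317.9, 216.1, 344.4, 232.0] 328.2 220.6 260
top [[0.006, -0.988, 0.154, 0.337], [-1.0, -0.009, -0.02, 0.008], [0.021, -0.153, -0.988, 1.084], [0.0, 0.0, 0.0, 1.0]]
station 0.68 [249.5, 90.2, 373.0, 233.4] 310.2 161.0 11987
handle_top 0.81 [327.7, 147.6, 344.5, 176.5] 333.9 163.2 218
index_tip 0.58 [328.1, 152.4, 348.2, 173.4] 335.1 164.0 213
mark 0.39 [329.4, 151.9, 346.3, 172.2] 334.4 163.0 261
bar_mid 0.48 [279.1, 170.8, 300.4, 183.8] 289.6 177.4 148
flask 0.78 [368.7, 101.3, 399.3, 138.2] 384.7 119.0 739
flask 0.35 [276.0, 170.8, 301.5, 185.5] 289.6 177.1 161
small_bottle 0.44 [282.8, 233.9, 293.9, 245.4] 288.4 241.2 166
beaker 0.56 [232.1, 153.2, 255.9, 183.2] 243.6 168.5 635
beaker 0.29 [456.1, 121.9, 510.7, 169.6] 483.5 143.8 1915
```

```bash
python3 - <<'E'
from h import *
a=cv2.imread("pics/top.png")[70:270,220:420]; cv2.imwrite("pics/topc.png",cv2.resize(a,None,fx=3,fy=3,interpolation=cv2.INTER_CUBIC))
b=cv2.imread("pics/scene.png")[150:350,170:400]; cv2.imwrite("pics/scc.png",cv2.resize(b,None,fx=3,fy=3,interpolation=cv2.INTER_CUBIC)[:600])
c=get_calibration("top")
print(ray(c,[[333.9,163.2],[289.6,177.4]],[.108,.086]))
E
```

```text
[[ 0.55076801 -0.05400555  0.108     ]
 [ 0.51737282  0.05764514  0.086     ]]
```

View pics/topc.png

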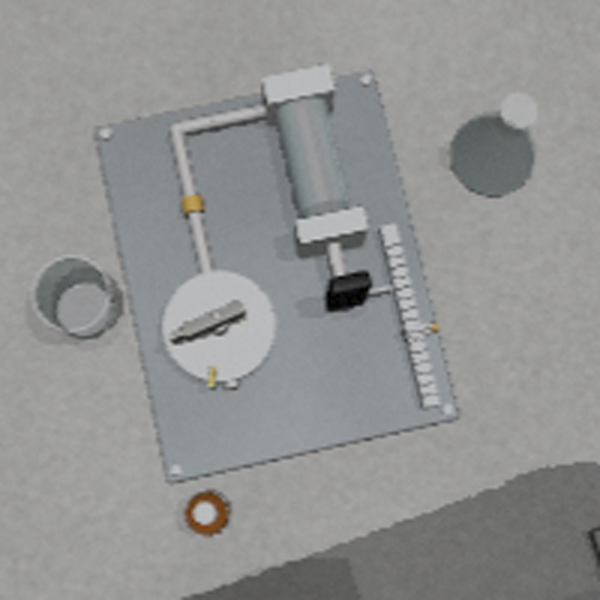

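View pics/scc.png

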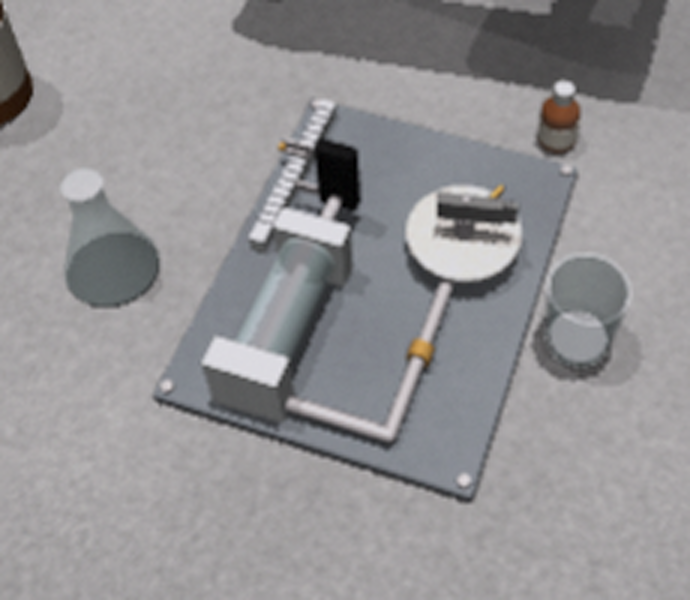

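The top crop shows the bar's nose to the left at crop (172,340), with its axis near (215,325). The tab is at (211,377), the paddle top near (348,285) and the mark clip near (425,328). Next I'll fit the station pose from the plate corners.

```bash
cat > fit.py <<'E'
from h import *
c=get_calibration("top"); s=get_calibration("scene")
C=lambda l:[[220+x/3,70+y/3] for x,y in l]
S=lambda l:[[170+x/3,150+y/3] for x,y in l]
loc=np.array([[.135,.19],[.135,-.08],[-.205,-.08],[-.205,.19]])
def fit(W):
    a=loc-loc.mean(0);b=W-W.mean(0);th=np.arctan2((a[:,0]*b[:,1]-a[:,1]*b[:,0]).sum(),(a*b).sum())
    r=np.array([[np.cos(th),-np.sin(th)],[np.sin(th),np.cos(th)]]);t=W.mean(0)-r@loc.mean(0)
    return th,t,r,np.abs(loc@r.T+t-W).max()
W=ray(c,C([(97,130),(372,68),(457,415),(167,482)]),.012)[:,:2]
W2=ray(s,S([(474,497),(157,398),(313,102),(577,168)]),.012)[:,:2]
for w in(W,W2): print(fit(w))
th,t,r,_=fit((W+W2)/2); print(th,t)
g=lambda x,y:r@np.array([x,y])+t
E
python3 - <<'E'
from fit import *
ax=g(-.08,.115);print("axis",ax,"handle",g(-.08,0))
def st(p):return (p[:,:2]-t)@r
print("tab",[np.degrees(np.arctan2(*( -(v-[-.08,.115])[0],(v-[-.08,.115])[1]))) for v in np.r_[st(ray(c,C([(211,377)]),.048)),st(ray(s,S([(499,191)]),.048))]],st(ray(c,C([(211,377)]),.048)),st(ray(s,S([(499,191)]),.048)))
print("bar ends",st(ray(c,C([(172,340),(244,305)]),.086)),st(ray(s,S([(517,213),(438,203)]),.086)))
print("mark",st(ray(c,C([(425,328)]),.045)))
o=get_obs(); Rt=R.from_quat(o["tool_rot"]).as_matrix(); print(Rt.round(3)); print("wristT",np.round(np.linalg.inv(np.r_[np.c_[Rt,o["position"]],[[0,0,0,1]]])@get_calibration("wrist")["T"],3))
E
```

```text
(np.float64(0.22920190146788605), array([ 0.62723539, -0.04276579]), array([[ 0.97384803, -0.22720037],
       [ 0.22720037,  0.97384803]]), np.float64(0.003991807160323241))
(np.float64(0.23675715075172488), array([ 0.63141588, -0.03557827]), array([[ 0.9721037 , -0.23455148],
       [ 0.23455148,  0.9721037 ]]), np.float64(0.004052745069296537))
0.23296439013933934 [ 0.62932528 -0.03917307]
axis [0.52493715 0.05425133] handle [ 0.55148638 -0.05764209]
tab [np.float64(73.7260351381668), np.float64(67.52669381379759)] [[-0.12750733  0.12886868]] [[-0.12466691  0.13347726]]
bar ends [[-0.09465444  0.15371213]
 [-0.0786561   0.08763629]] [[-0.07905434  0.15971304]
 [-0.06794228  0.09473332]]
mark [[-0.12635064 -0.06546941]]
[[ 0.93   0.368 -0.   ]
 [ 0.368 -0.93  -0.   ]
 [-0.     0.    -1.   ]]
wristT [[-0.001 -0.963 -0.269  0.075]
 [ 1.    -0.001 -0.001 -0.001]
 [ 0.001 -0.269  0.963 -0.138]
 [ 0.     0.     0.     1.   ]]
```

```bash
python3 -m inch '[0,0,-1,0,0,0,0,0,-1,0,0,0,0,0,-1,0,0,0]' 87 && python3 -m inch '[1,-0.95,0,0,0,0,1,-0.95,0,0,0,0,1,-0.95,0,0,0,0]' && python3 -m inch '[1,-0.95,0,0,0,0,1,-0.95,0,0,0,0,1,-0.95,0,0,0,0]' && python3 -m inch '[1,-0.95,0,0,0,0,1,-0.95,0,0,0,0,1,-0.95,0,0,0,0]' && python3 -m inch '[1,-0.95,0,0,0,0,1,-0.95,0,0,0,0,1,-0.95,0,0,0,0,1,-0.95,0,0,0,0]'
```

```text
time: 1.25
position: [0.231, -0.5853, 0.333]
tool_rot: [0.982, 0.187, 0.0, 0.008]
ft_force: [0.3, -1.6, 2.1]
grip_width: 0.087
grip_force: 0.0
time: 1.5
position: [0.2771, -0.4779, 0.3245]
tool_rot: [0.982, 0.187, 0.0, -0.001]
ft_force: [-0.1, -0.3, -0.0]
grip_width: 0.0872
grip_force: 0.0
time: 1.75
position: [0.3235, -0.3772, 0.3245]
tool_rot: [0.982, 0.188, 0.0, -0.001]
ft_force: [0.3, 0.2, -0.5]
grip_width: 0.087
grip_force: 0.0
time: 2.0
position: [0.3698, -0.2774, 0.3246]
tool_rot: [0.982, 0.188, 0.0, -0.001]
ft_force: [0.6, -1.5, -0.5]
grip_width: 0.0872
grip_force: 0.0
time: 2.33
position: [0.4166, -0.1761, 0.3247]
tool_rot: [0.982, 0.19, 0.001, -0.001]
ft_force: [-0.3, -0.3, -0.4]
grip_width: 0.087
grip_force: 0.0
```

```bash
python3 -m inch '[1,-0.95,0,0,0,0,1,-0.95,0,0,0,0,1,-0.95,0,0,0,0]' && python3 -m inch '[1,-0.95,0,0,0,0,1,-0.95,0,0,0,0,1,-0.95,0,0,0,0,1,-0.95,0,0,0,0]' && python3 -m inch '[0.2,0,0.8,0,0,-1,0.2,0,0.8,0,0,-1,0.2,0,0.8,0,0,-1,0.2,0,0.8,0,0,-1,0.2,0,0.8,0,0,-1,0.2,0,0.8,0,0,-1,0.2,0,0.8,0,0,-1,0.2,0,0.8,0,0,-1,0.2,0,0.8,0,0,-1,0.2,0,0.8,0,0,-1,0.2,0,0.8,0,0,-1,0.2,0,0.8,0,0,-1,0.2,0,0.8,0,0,-1,0.2,0,0.8,0,0,-1,0.2,0,0.8,0,0,-1]'
python3 - <<'E'
from h import *
o=get_obs();print(o["q"])
c=get_calibration("wrist"); im=camera("wrist"); save(im,"w1.png")
np.save("w1T.npy",c,allow_pickle=True)
for t in("handle_top","index_tip","mark","bar_mid","tab"):
    for r in cut_out("wrist",t)[:2]: print(t,round(r["conf"],2),r["bbox"])
E
```

```text
time: 2.58
position: [0.4629, -0.0791, 0.3248]
tool_rot: [0.982, 0.187, 0.001, -0.0]
ft_force: [0.3, -0.0, -0.9]
grip_width: 0.0872
grip_force: 0.0
time: 2.92
position: [0.5105, 0.0229, 0.3247]
tool_rot: [0.982, 0.19, 0.001, -0.001]
ft_force: [-0.5, -0.9, 0.0]
grip_width: 0.0872
grip_force: 0.0
time: 4.17
position: [0.5234, 0.0243, 0.2606]
tool_rot: [0.563, 0.826, -0.0, 0.0]
ft_force: [0.2, -0.2, -0.4]
grip_width: 0.0868
grip_force: 0.0
[-1.66914485e-01  3.71525406e-01  1.66564774e+00 -4.95263935e-04
  1.10421279e+00 -5.40458997e-01]
handle_top 0.83 [302.2, 239.1, 358.2, 271.3]
index_tip 0.89 [303.2, 236.3, 355.5, 270.3]
mark 0.42 [302.2, 240.3, 354.2, 274.3]
bar_mid 0.75 [320.1, 114.9, 336.1, 187.3]
tab 0.51 [281.1, 128.5, 299.3, 142.2]
```

View pics/w1.png

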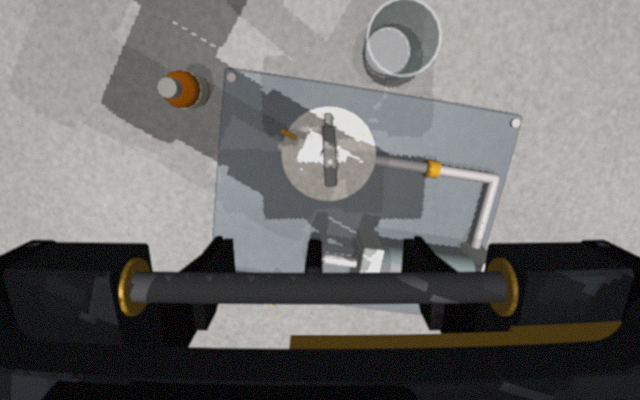

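The wrist view shows the bar upright, from its nose at (329,115) to its tail at (331,186). The dial centre is near (329,153), the tab runs from (281,129) to (298,140), and the paddle is hidden behind the gripper.

```bash
python3 - <<'E'
from fit import *
c=np.load("w1T.npy",allow_pickle=True).item()
im=cv2.imread("pics/w1.png")
white=(im.min(2)>110).astype(np.uint8)
a=im[90:220,260:400]; cv2.imwrite("pics/w1c.png",cv2.resize(a,None,fx=4,fy=4,interpolation=cv2.INTER_CUBIC))
d=ray(c,[[282,153],[376,153],[329,106],[329,200]],.040); print("disc centre",d[:2,:2].mean(0),d[2:,:2].mean(0),"predicted",g(-.08,.115))
e=ray(c,[[329.5,115],[331,186]],.086)[:,:2];v=e[0]-e[1];print("bar",np.degrees(np.arctan2(*v[::-1])),np.linalg.norm(v), e, "axis from bar", e[1]+v*24/68)
tb=ray(c,[[281.5,130.5],[297.5,138]],.048)[:,:2];v=tb[0]-tb[1];print("tab",np.degrees(np.arctan2(*v[::-1])),np.linalg.norm(v),tb)
for q in (d[:2,:2].mean(0),g(-.08,.115)):
  v=tb.mean(0)-q;print(np.degrees(np.arctan2(*v[::-1])),np.linalg.norm(v))
print("shut dir",np.degrees(th)+90)
o=get_obs();print(R.from_quat(o["tool_rot"]).as_matrix().round(3))
E
```

```text
(np.float64(0.22920190146788605), array([ 0.62723539, -0.04276579]), array([[ 0.97384803, -0.22720037],
       [ 0.22720037,  0.97384803]]), np.float64(0.003991807160323241))
(np.float64(0.23675715075172488), array([ 0.63141588, -0.03557827]), array([[ 0.9721037 , -0.23455148],
       [ 0.23455148,  0.9721037 ]]), np.float64(0.004052745069296537))
0.23296439013933934 [ 0.62932528 -0.03917307]
disc centre [0.5247005  0.05547788] [0.52529635 0.05389693] predicted [0.52493715 0.05425133]
bar 113.0897862502588 0.06484737729924042 [[0.50894215 0.09195687]
 [0.53437355 0.03230433]] axis from bar [0.52539777 0.05335817]
tab 176.1969812959853 0.017745064756427713 [[0.47092794 0.05993751]
 [0.48863393 0.05876054]]
175.0744520142189 0.045086060844292425
173.55914280059574 0.04544304275915021
shut dir 103.34787633182327
[[-0.367  0.93   0.   ]
 [ 0.93   0.367 -0.   ]
 [-0.     0.    -1.   ]]
```

View pics/w1c.png

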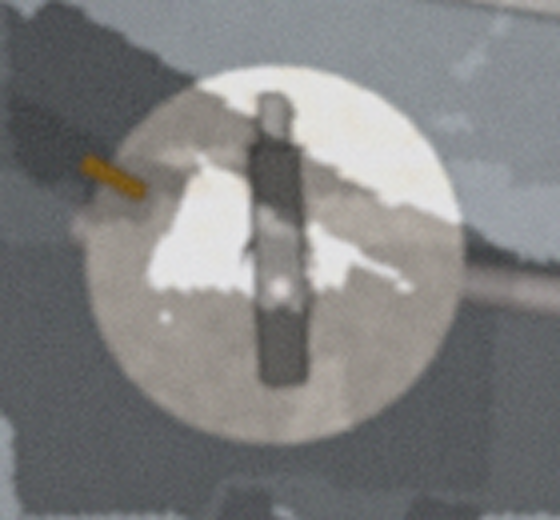

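The axis at (0.525, 0.054) is consistent. The bar is at 113° and the tab at about 174.8°, so I'll turn about 62° counter-clockwise.

```bash
python3 -m inch '[0.34,0.16,1,0,0,-0.02,0.34,0.16,1,0,0,-0.02,0.34,0.16,1,0,0,-0.02,0.34,0.16,1,0,0,-0.02]' 45 && python3 -m inch '[0,0,0.5,0,0,0,0,0,1,0,0,0,0,0,1,0,0,0,0,0,1,0,0,0]' && python3 -m inch '[0,0,0.25,0,0,0,0,0,0.25,0,0,0,0,0,0.25,0,0,0]'
python3 - <<'E'
from h import *
o=get_obs();M=R.from_quat(o["tool_rot"]).as_matrix();p=o["position"];print(p,np.degrees(np.arctan2(M[1,0],M[0,0])), M[:,:2].T@(np.array([.525,.0542,0])-[p[0],p[1],0])/.08)
E
```

```text
time: 4.8
position: [0.5235, 0.056, 0.1786]
tool_rot: [0.549, 0.836, -0.002, -0.003]
ft_force: [1.1, -0.7, 0.2]
grip_width: 0.0681
grip_force: 0.0
time: 5.13
position: [0.525, 0.055, 0.1003]
tool_rot: [0.549, 0.836, -0.001, -0.001]
ft_force: [0.6, -0.3, 0.8]
grip_width: 0.0472
grip_force: 0.0
time: 5.38
position: [0.5269, 0.055, 0.0834]
tool_rot: [0.549, 0.836, 0.001, 0.002]
ft_force: [0.3, -0.5, 0.2]
grip_width: 0.0454
grip_force: 0.0
[0.52687615 0.05503652 0.08342592] 113.3822564481418 [-0.00029061 -0.02567562]
```

Aligned to 2 mm. Close, then turn 62° (−0.68).

```bash
python3 -m inch '[0,-0.025,0.03,0,0,0,0,-0.025,0.03,0,0,0,0,-0.025,0.03,0,0,0,0,-0.025,0.03,0,0,0,0,-0.025,0.03,0,0,0,0,-0.025,0.03,0,0,0,0,-0.025,0.03,0,0,0,0,-0.025,0.03,0,0,0,0,-0.025,0.03,0,0,0,0,-0.025,0.03,0,0,0]' 0 20 && python3 -m inch '[0,0,0,0,0,-0.06,0,0,0,0,0,-0.12,0,0,0,0,0,-0.18,0,0,0,0,0,-0.24,0,0,0,0,0,-0.3,0,0,0,0,0,-0.36,0,0,0,0,0,-0.42,0,0,0,0,0,-0.48,0,0,0,0,0,-0.54,0,0,0,0,0,-0.6,0,0,0,0,0,-0.66,0,0,0,0,0,-0.685,0,0,0,0,0,-0.685,0,0,0,0,0,-0.685,0,0,0,0,0,-0.685]'
python3 - <<'E'
from h import *
o=get_obs();M=R.from_quat(o["tool_rot"]).as_matrix();p=o["position"];print(p,np.degrees(np.arctan2(M[1,0],M[0,0])),o["moment"],o["grip_width"])
E
```

```text
time: 6.22
position: [0.5233, 0.0544, 0.0786]
tool_rot: [0.549, 0.836, -0.0, -0.0]
ft_force: [-1.7, -1.9, 5.9]
grip_width: 0.0167
grip_force: 20.0
time: 7.47
position: [0.5219, 0.0525, 0.0786]
tool_rot: [0.042, 0.999, -0.002, -0.002]
ft_force: [-4.8, -9.7, 8.4]
grip_width: 0.0168
grip_force: 20.0
[0.52186578 0.05252738 0.07855072] 175.14934098016906 [-1.65609859  0.67865586 -0.05091234] 0.016771481358463552
```

The opening of 16.8 mm rather than 12 suggests the fingertips reached the stem. I'll release, lift and look.

```bash
python3 -m inch '[0,0,0,0,0,0,0,0,0,0,0,0,0,0,0,0,0,0,0,0,0,0,0,0]' 45 && python3 -m inch '[0,0,-0.6,0,0,0,0,0,-1,0,0,0,0,0,-1,0,0,0,0,0,-1,0,0,0]' && python3 -m inch '[0,0,-0.9,0,0,0,0,0,-0.9,0,0,0,0,0,-0.9,0,0,0,0,0,-0.9,0,0,0]'
python3 - <<'E'
from h import *
c=get_calibration("wrist"); im=camera("wrist"); save(im,"w2.png")
np.save("w2T.npy",c,allow_pickle=True)
P=proj(c,[[.525,.0542,.086]])[0].astype(int);print(P)
x0=max(P[0]-100,0);y0=max(P[1]-75,0);print(x0,y0)
cv2.imwrite("pics/w2c.png",cv2.resize(im[y0:y0+150,x0:x0+200,::-1],None,fx=4,fy=4,interpolation=cv2.INTER_CUBIC))
for t in("bar_mid","tab"):
    for r in cut_out("wrist",t)[:2]: print(t,round(r["conf"],2),r["bbox"])
E
```

```text
time: 7.8
position: [0.5237, 0.0548, 0.078]
tool_rot: [0.043, 0.999, 0.0, 0.0]
ft_force: [-0.3, -0.0, -0.2]
grip_width: 0.0357
grip_force: 0.0
time: 8.13
position: [0.5253, 0.0548, 0.16]
tool_rot: [0.043, 0.999, -0.0, 0.003]
ft_force: [0.5, 0.4, -0.9]
grip_width: 0.0444
grip_force: 0.0
time: 8.47
position: [0.5239, 0.0548, 0.2305]
tool_rot: [0.043, 0.999, 0.0, 0.001]
ft_force: [0.0, 0.1, -0.9]
grip_width: 0.0448
grip_force: 0.0
[316 197]
216 122
bar_mid 0.92 [306.2, 144.2, 324.1, 226.2]
```

View pics/w2c.png

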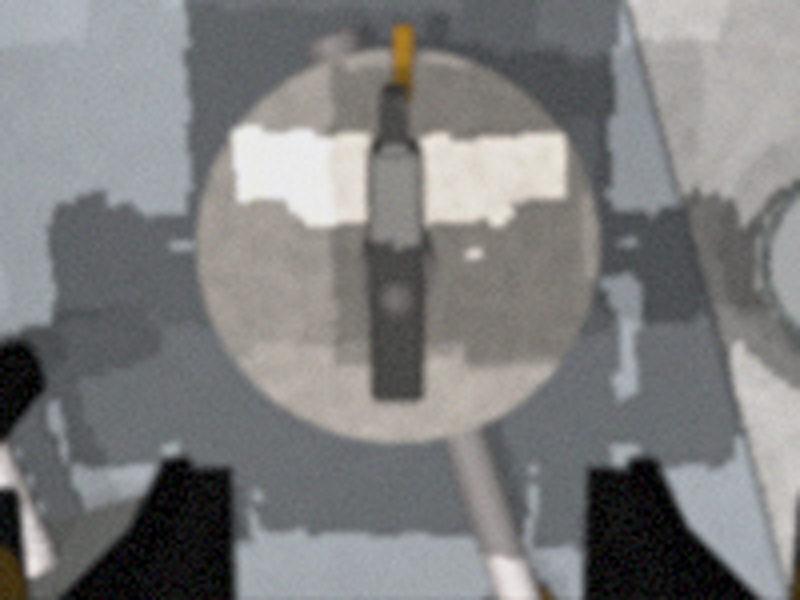

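The bar lines up with the tab to about 2–3°, well within tolerance. Next I'll go over the paddle.

```bash
python3 -m inch '[-0.46,-1,0,0,0,0.8,-0.46,-1,0,0,0,0.8,-0.46,-1,0,0,0,0.8,-0.46,-1,0,0,0,0.8,-0.46,-1,0,0,0,0.8,-0.46,-1,0,0,0,0.8,-0.46,-1,0,0,0,0.8,-0.46,-1,0,0,0,0.8,-0.46,-1,0,0,0,0.8,-0.46,-1,0,0,0,0.8,-0.46,-1,0,0,0,0.8,-0.46,-1,0,0,0,0.8]' 50
python3 - <<'E'
from h import *
o=get_obs();M=R.from_quat(o["tool_rot"]).as_matrix();p=o["position"];print(p,np.degrees(np.arctan2(M[1,0],M[0,0])), M[:,:2].T@(np.array([.5515,-.0576,0])-[p[0],p[1],0])/.08)
E
```

```text
time: 9.62
position: [0.5523, -0.0281, 0.2286]
tool_rot: [0.621, 0.784, -0.001, -0.002]
ft_force: [-0.8, -0.9, -0.2]
grip_width: 0.0501
grip_force: 0.0
[ 0.55232459 -0.0280813   0.22856499] 103.1992493049889 [-0.35688192 -0.09428941]
```

```bash
python3 -m inch '[-0.36,-0.09,0,0,0,0,-0.36,-0.09,0,0,0,0,-0.36,-0.09,0,0,0,0,-0.36,-0.09,0,0,0,0]'
python3 - <<'E'
from h import *
print(get_obs()["position"])
c=get_calibration("wrist"); im=camera("wrist"); save(im,"w3.png")
np.save("w3T.npy",c,allow_pickle=True)
cv2.imwrite("pics/w3c.png",cv2.resize(im[100:300,200:460,::-1],None,fx=3,fy=3,interpolation=cv2.INTER_CUBIC))
E
```

```text
time: 9.95
position: [0.5523, -0.0578, 0.2296]
tool_rot: [0.622, 0.783, -0.0, -0.001]
ft_force: [-0.4, 0.2, 0.6]
grip_width: 0.05
grip_force: 0.0
[ 0.5522864  -0.05783945  0.22957612]
```

View pics/w3c.png

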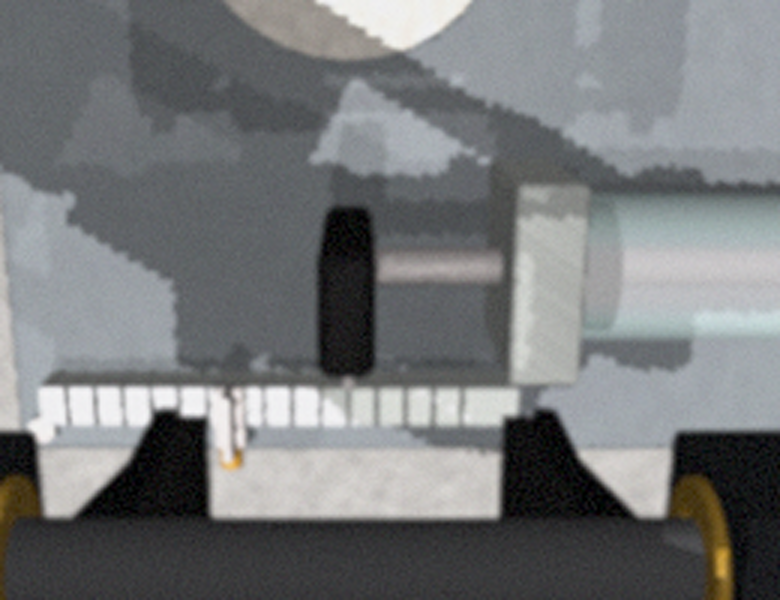

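The wrist crop shows the paddle centred at crop (347,290), with the index emerging at (347,380). The clip is at (212–245, 388–460), with its blade around x≈230. I'll compute these and zoom in on the clip.

```bash
python3 - <<'E'
from fit import *
c=np.load("w3T.npy",allow_pickle=True).item()
im=cv2.imread("pics/w3.png")
cv2.imwrite("pics/w3z.png",cv2.resize(im[215:260,255:330],None,fx=10,fy=10,interpolation=cv2.INTER_CUBIC))
q=lambda l:[[200+x/3,100+y/3] for x,y in l]
def st(p):return (p[:,:2]-t)@r
print("paddle top",ray(c,q([(347,320)]),.108),st(ray(c,q([(347,320)]),.108)))
print("index",st(ray(c,q([(347,380)]),.045)),"mark",st(ray(c,q([(231,392)]),.045)))
o=get_obs();M=R.from_quat(o["tool_rot"]).as_matrix();p=o["position"]; w=ray(c,q([(347,320)]),.108)[0]; print((M.T@(w-p)/.08))
for P in([-.08,-.043,.045],[-.08,0,.108],[-.127,-.046,.045],[-.127,-.07,.045]):print(proj(c,[[*g(*P[:2]),P[2]]]))
E
```

```text
(np.float64(0.22920190146788605), array([ 0.62723539, -0.04276579]), array([[ 0.97384803, -0.22720037],
       [ 0.22720037,  0.97384803]]), np.float64(0.003991807160323241))
(np.float64(0.23675715075172488), array([ 0.63141588, -0.03557827]), array([[ 0.9721037 , -0.23455148],
       [ 0.23455148,  0.9721037 ]]), np.float64(0.004052745069296537))
0.23296439013933934 [ 0.62932528 -0.03917307]
paddle top [[ 0.55132268 -0.0589548   0.108     ]] [[-0.08046233 -0.00123946]]
index [[-0.08118814 -0.04030206]] mark [[-0.12006286 -0.04438097]]
[-0.01598653 -0.01442098  1.52116304]
[[316.87197686 229.20296368]]
[[316.24031556 205.15714751]]
[[270.18642419 232.20358421]]
[[271.24144881 254.1684662 ]]
```

View pics/w3z.png

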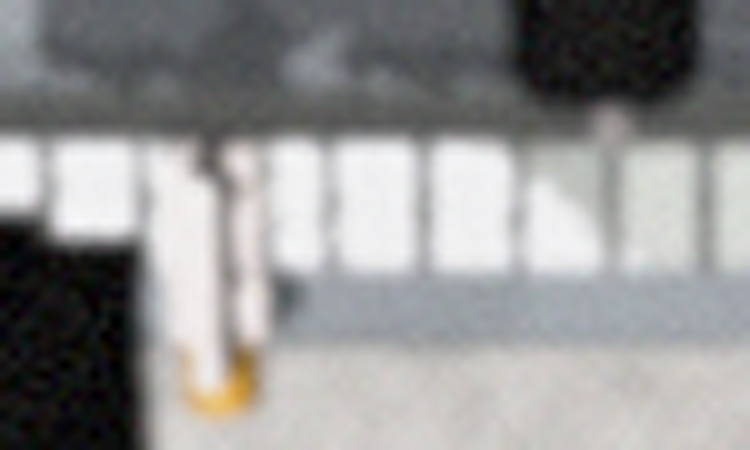

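```bash
python3 -m inch '[-0.02,-0.015,0.5,0,0,0,-0.02,-0.015,1,0,0,0,-0.02,-0.015,1,0,0,0,-0.02,-0.015,1,0,0,0]' && python3 -m inch '[0,0,0.4,0,0,0,0,0,0.8,0,0,0,0,0,0.8,0,0,0,0,0,0.8,0,0,0]' && python3 -m inch '[0,0,0,0,0,0,0,0,0,0,0,0,0,0,0,0,0,0,0,0,0,0,0,0,0,0,0,0,0,0,0,0,0,0,0,0,0,0,0,0,0,0,0,0,0,0,0,0]' 0 40
```

```text
time: 10.33
position: [0.5501, -0.0587, 0.1483]
tool_rot: [0.622, 0.783, -0.001, -0.003]
ft_force: [0.4, -0.2, 0.4]
grip_width: 0.05
grip_force: 0.0
time: 10.67
position: [0.5523, -0.0596, 0.0873]
tool_rot: [0.622, 0.783, 0.0, -0.0]
ft_force: [-0.5, -0.5, 1.6]
grip_width: 0.0499
grip_force: 0.0
time: 11.33
position: [0.5505, -0.0601, 0.0866]
tool_rot: [0.622, 0.783, -0.001, -0.001]
ft_force: [-4.7, -2.0, 5.3]
grip_width: 0.0158
grip_force: 40.0
```

Gripped at 15.8 mm. I'll pull 41 mm along tool −y.

```bash
python3 -m inch '[0,-0.06,0,0,0,0,0,-0.14,0,0,0,0,0,-0.24,0,0,0,0,0,-0.34,0,0,0,0,0,-0.43,0,0,0,0,0,-0.48,0,0,0,0,0,-0.51,0,0,0,0,0,-0.51,0,0,0,0,0,-0.51,0,0,0,0]'
python3 - <<'E'
from fit import *
o=get_obs();print(o["position"],o["ft_force"],"station",((np.array(o["position"][:2])-t)@r))
out=[]
for n in("top","scene","wrist"):
    im=camera(n); save(im,n+"2.png"); c=get_calibration(n); np.save(n+"2.npy",c,allow_pickle=True)
    P=proj(c,[[*g(-.122,-.05),.045]])[0]; x0,y0=(P-[20,15]).astype(int) if n!="wrist" else (P-[40,30]).astype(int); x0=max(x0,0);y0=max(y0,0);w=40 if n!="wrist" else 80;h=w*3//4
    y0=min(y0,400-h);x0=min(x0,640-w);print(n,P,x0,y0,w)
    out.append(cv2.resize(im[y0:y0+h,x0:x0+w,::-1],(400,300),interpolation=cv2.INTER_CUBIC))
cv2.imwrite("pics/m2.png",np.vstack([np.hstack(out[:2]),np.hstack([out[2],out[2]*0])]))
E
```

```text
time: 12.08
position: [0.5136, -0.0687, 0.0866]
tool_rot: [0.623, 0.783, 0.001, 0.001]
ft_force: [4.7, 4.6, 2.0]
grip_width: 0.0156
grip_force: 40.0
(np.float64(0.22920190146788605), array([ 0.62723539, -0.04276579]), array([[ 0.97384803, -0.22720037],
       [ 0.22720037,  0.97384803]]), np.float64(0.003991807160323241))
(np.float64(0.23675715075172488), array([ 0.63141588, -0.03557827]), array([[ 0.9721037 , -0.23455148],
       [ 0.23455148,  0.9721037 ]]), np.float64(0.004052745069296537))
0.23296439013933934 [ 0.62932528 -0.03917307]
[ 0.51364675 -0.06867024  0.08663119] [4.71384466 4.59832482 1.99758145] station [-0.11936342 -0.00199447]
top [355.65125783 179.02824068] 335 164 40
scene [271.39427906 197.90463685] 251 182 40
wrist [312.39023562 317.48759347] 272 287 80
```

View pics/m2.png

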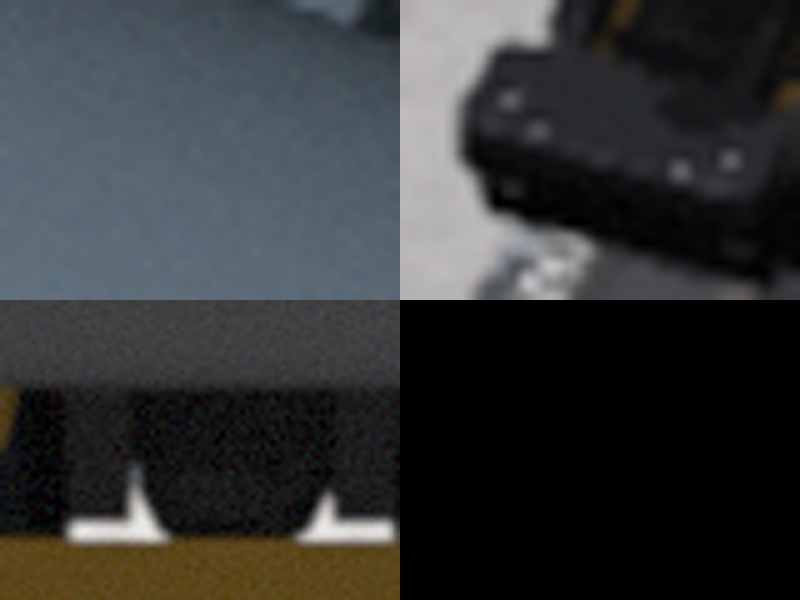

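All three views of the blades are now hidden by the gripper, so I'll refine the mark from the earlier unobstructed pictures, with the predicted blade drawn in.

```bash
cat > ov.py <<'E'
from fit import *
import sys
rows=[]
for f,c,dx in(("w3",np.load("w3T.npy",allow_pickle=True).item(),0),("scene",s,0),("top",get_calibration("top"),0)):
    im=cv2.imread(f"pics/{f}.png"); w,h=(100,50) if f=="w3" else (50,25)
    P=proj(c,[[*g(-.105,-.05),.04]])[0]; x0,y0=(P-[w/2,h/2]).astype(int); k=400/w
    z=cv2.resize(im[y0:y0+h,x0:x0+w],(400,200),interpolation=cv2.INTER_CUBIC); a=z.copy()
    def box(x,y1,y2,z1,z2,col):
        for zz in(z1,z2):
            q=proj(c,[[*g(x+i,y),zz] for i,y in((-.0015,y1),(.0015,y1),(.0015,y2),(-.0015,y2))])
            cv2.polylines(a,[np.int32(((q-[x0,y0]+.5)*k-.5)*8)],True,col,1,cv2.LINE_AA,3)
    box(-.08,-.018,-.043,.045,.045,(0,255,0)); box(-.122,-.046,-.07,.032,.045,(0,0,255))
    rows.append(np.hstack([z,a]))
    for sx in(-.08,-.122): print(f,sx,proj(c,[[*g(sx,-.058),.045],[*g(sx,-.04),.045]]).round(1).tolist())
cv2.imwrite("pics/ov.png",np.vstack(rows))
E
python3 ov.py | tail -6
python3 - <<'E'
from h import *
im=cv2.imread("pics/w3.png").astype(int)
for y in(240,243,246,248,250,252,254): print(y,im[y,266:290].mean(1).astype(int).tolist(), (im[y,266:290,2]-im[y,266:290,0]).tolist())
E
```

```text
w3 -0.08 [[317.0, 243.1], [316.9, 226.4]]
w3 -0.122 [[275.6, 243.3], [274.9, 226.6]]
scene -0.08 [[262.6, 208.7], [268.9, 210.4]]
scene -0.122 [[268.7, 197.2], [274.8, 198.8]]
top -0.08 [[354.8, 163.3], [348.3, 164.8]]
top -0.122 [[358.6, 178.4], [352.0, 179.8]]
240 [34, 30, 63, 133, 202, 235, 237, 237, 238, 235, 198, 155, 181, 220, 212, 185, 200, 232, 240, 237, 233, 202, 189, 223] [-3, -2, -1, -1, 1, 2, 2, 5, 5, 3, 9, 6, 7, 9, 8, 3, 0, 0, -2, -2, -1, -2, -3, -1]
243 [21, 24, 66, 123, 173, 207, 227, 235, 237, 235, 206, 158, 158, 206, 220, 177, 121, 104, 121, 144, 166, 163, 163, 164] [-1, -4, -6, -6, -9, -1, 4, 5, 4, 6, 7, 7, 7, 8, 9, 6, 2, -7, -7, -9, -11, -9, -14, -9]
246 [6, 22, 70, 127, 171, 204, 225, 235, 238, 233, 209, 162, 178, 224, 229, 189, 133, 117, 138, 151, 160, 166, 163, 165] [-3, -6, -6, -8, -7, -2, 2, 6, 6, 5, 9, 9, 5, 8, 4, 9, 0, -1, -13, -11, -12, -15, -9, -12]
248 [14, 18, 55, 106, 155, 191, 220, 231, 233, 232, 206, 154, 146, 195, 211, 190, 159, 153, 154, 160, 162, 161, 158, 158] [2, -4, -8, -3, -7, -3, 4, 8, 7, 8, 11, 7, 11, 16, 16, 10, -2, -6, -10, -4, -6, -7, -8, -8]
250 [8, 20, 59, 116, 166, 183, 186, 192, 215, 230, 218, 158, 114, 113, 138, 165, 180, 191, 190, 194, 194, 189, 190, 189] [11, 2, 4, 2, 8, 3, 15, 33, 26, 8, 6, 10, 43, 66, 45, 15, 3, 6, 4, 5, 3, 4, 3, 3]
252 [7, 15, 59, 114, 167, 192, 189, 193, 212, 233, 223, 178, 138, 116, 136, 172, 196, 207, 208, 206, 204, 201, 200, 197] [-5, -5, 4, 2, 2, 6, 19, 36, 30, 5, 8, 36, 87, 114, 55, 19, 9, 7, 6, 5, 6, 5, 7, 7]
254 [17, 9, 41, 103, 157, 186, 190, 182, 185, 201, 195, 181, 152, 136, 148, 175, 197, 204, 203, 201, 202, 199, 201, 197] [-1, -1, 2, 1, 2, 3, 13, 42, 74, 68, 78, 110, 145, 125, 59, 21, 8, 5, 8, 7, 5, 9, 9, 7]
```

View pics/ov.png

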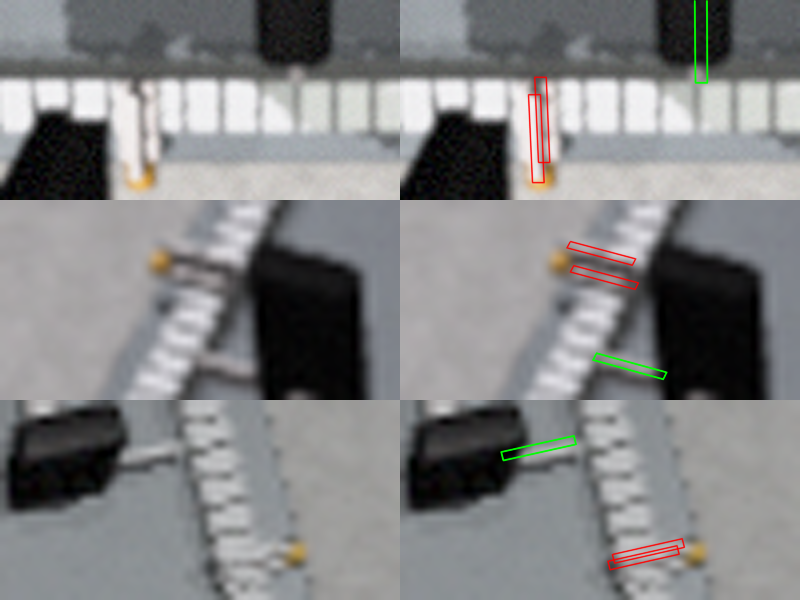

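The blade's top shows at 275.3 px in w3. Together with the index, that gives a 40–42 mm draw, and the knob positions in the scene and top views agree. Next I'll average the pose readings to see how far it is actually drawn.

```bash
for i in 1 2 3 4 5 6; do python3 -m inch '[0,0,0,0,0,0]' | grep -E "posit|force:"; done
```

```text
position: [0.5139, -0.0686, 0.0866]
ft_force: [5.7, 3.5, 2.2]
grip_force: 40.0
position: [0.5139, -0.0686, 0.0866]
ft_force: [5.7, 5.4, 1.6]
grip_force: 40.0
position: [0.5139, -0.0686, 0.0866]
ft_force: [4.7, 4.7, 1.9]
grip_force: 40.0
position: [0.5139, -0.0686, 0.0866]
ft_force: [5.6, 4.3, 1.5]
grip_force: 40.0
position: [0.5139, -0.0686, 0.0866]
ft_force: [5.1, 4.7, 1.4]
grip_force: 40.0
position: [0.5139, -0.0687, 0.0866]
ft_force: [6.1, 4.1, 2.3]
grip_force: 40.0
```

It is drawn 37.6 mm and the target is about 41.2 mm, so I'll pull about 3.8 mm further.

```bash
python3 -m inch '[0,-0.03,0,0,0,0,0,-0.047,0,0,0,0,0,-0.047,0,0,0,0,0,-0.047,0,0,0,0,0,-0.047,0,0,0,0,0,-0.047,0,0,0,0,0,-0.047,0,0,0,0,0,-0.047,0,0,0,0,0,-0.047,0,0,0,0]'
python3 - <<'E'
from fit import *
o=get_obs();print("station",((np.array(o["position"][:2])-t)@r))
E
```

```text
time: 13.48
position: [0.5103, -0.0695, 0.0866]
tool_rot: [0.622, 0.783, 0.001, 0.002]
ft_force: [5.7, 5.5, 2.4]
grip_width: 0.0158
grip_force: 40.1
(np.float64(0.22920190146788605), array([ 0.62723539, -0.04276579]), array([[ 0.97384803, -0.22720037],
       [ 0.22720037,  0.97384803]]), np.float64(0.003991807160323241))
(np.float64(0.23675715075172488), array([ 0.63141588, -0.03557827]), array([[ 0.9721037 , -0.23455148],
       [ 0.23455148,  0.9721037 ]]), np.float64(0.004052745069296537))
0.23296439013933934 [ 0.62932528 -0.03917307]
station [-0.1227906  -0.00200336]
```

```bash
python3 -m inch '[0,0,0,0,0,0,0,0,0,0,0,0,0,0,0,0,0,0]' | head -2; python3 -c "from rig import hand_in; print(hand_in())"
```

```text
time: 13.73
position: [0.5103, -0.0695, 0.0866]
the job is handed in; nothing more can be done
None
```

I handed the job in at about 13.7 s: the stopcock is set about 3° off the tab, and the fingers are still holding the pump handle at about 41.3 mm drawn. I measured the mark at about 41.2 mm, but the gripper hid both blades after the pull, so I could not confirm the final alignment by camera, and no score came back.

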